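# Cull the clamp bars and make up the port elbow of a permeameter kit

### The arm

A 6-joint arm with a two-finger parallel gripper is mounted at the origin on the work surface; the furniture and walls round the work are solid. World frame = base frame: x ahead of the robot, y to its left, z up, the work surface at z = 0. Lengths are in m, angles in rad, forces in N, time in s.
With the tool pointing down it reaches from about 0.25 to 0.85 m from the base axis. Payload 12.5 kg.
Tool frame: the origin (TCP) lies on the front face of the gripper's body, between the roots of the fingers; the fingertips stand 84 mm ahead of it and the grasp point (between the pads) lies 65 mm ahead of it; z points along the fingers, y is the line along which they close (so a half turn about z gives the same grasp; the last joint's range is limited). The gripper opens to 93 mm and grips with 3 to 60 N. Pads are 15 mm wide; open, the fingers measure 128 mm over their backs; the gripper's body (75 mm by 188 mm) begins 65 mm behind the grasp point.
Start: joints at [1.149, 0.351, 1.652, -0, 1.139, -0.085], TCP at [0.182, 0.519, 0.303] pointing down, gripper open.
Joint ranges: [-2.75, 2.75], [-0.79, 2.1], [0.01, 2.65], [-1.57, 4.71], [0.07, 3.14], [-2.87, 2.87]. Speed limits (rad/s): [2.22, 2.22, 2.79, 3.14, 3.14, 3.14].

### API

Orientations are given as [roll, pitch, yaw] about the fixed x, y, z axes, in that order (R = Rz(yaw) Ry(pitch) Rx(roll)).
In Python, from plant import r gives the robot as it stands.
- The arm moves only by the tool apply_moves, never from a script. Its arguments are lists of equal length, an entry for each row: "dp": the shift along the tool's x, y, z in m, a list of three; "dr": the turn, a rotation vector about the tool's x, y, z in rad, a list of three; "hand": the closure in counts, from 0 (fully open) to 255 (shut). In form: {"dp": [[tx, ty, tz], ...], "dr": [[ax, ay, az], ...], "hand": [hand, ...]}. A call has 1 to 5 rows; each row shifts and turns the commanded pose from where the row before left it, along the tool's axes as they then stand; what a row does not reach is not made up. A row lasts 1/10 s, in which the tool goes at most 50 mm and 8.59 degrees, less where a joint would pass 70% of its speed; a pose out of reach is approached as far as the arm can. A call is refused whole if a number of a shift passes 0.05 or a number of a turn 0.15, either way. A call with a gripper value outside its range is refused whole. The fingers move at their own pace and stop on an object; "squeeze" is the grip in N (left out, the last holds). Time passes only in rows, so rows that do not move let the fingers close. It gives the time, the measured TCP pose, the force, the opening and the grip force at its end, in the units of the state.
- r.state(): the state, without advancing time (a new reading comes with each control period).
- r.read_camera(name): name is "scene" or "top" or "wrist"; returns a dict with "image" (400x640x3 uint8, red, green, blue), "fx", "fy", "cx", "cy" (pixels), "R" (3x3) and "t" (3): a world point X has camera coordinates R X + t. Camera axes: x right, y down, z forward; pixel columns grow to the right and rows downward; lengths in m; the calibration is good to about 2 mm. A picture is of the moment at which its call begins. There is no depth.
- r.hand_in(): hands the job in; it is judged then, once.
Trained networks look in a picture, given as the dict that the camera call returned (one of the last four; its "shot" number tells which), for a name from the list of things; names that differ only in an ending like _2 or _b are one class to them, and where a whole thing is asked for, a point or a joint stands for the part that bears it (a point fixed in the world has none). Each returns a list of dicts, best first, with "confidence" (0 to 1); they miss things now and then, are a little off and sometimes report something else, mostly with a low value. They report only what shows in the picture. A call takes as long as a camera call. They do not tell look-alikes from the thing itself.
- r.look_for(picture, thing): "position" ([row, column] in pixels, amid what is visible of it).
- r.cut_out(picture, thing): "pixels" (400x640 bool, what is visible of it) and "position" ([row, column] in pixels, amid what is visible of it).
The state is a dict: "time_s": time; "q": joint angles; "joint_vel": joint speeds; "effort": joint torques, N m; "eef_pos": TCP position; "tcp_rot": TCP orientation; "contact_force": force on the tool from outside, world axes, zero at the start; "torque": the same for the moment, N m; "opening": opening from 0.0 (shut) to 1.0 (fully open); "grasp_force": force on a finger pad.
Only numpy, scipy, OpenCV 4.12 (cv2) and the standard library are available. Lean on these libraries where they do the work, as an engineer would, in place of code of your own. Each camera call takes 0.05 s, during which the arm holds its last target. There are 200 camera calls.

### The job

Make up a permeameter kit: first cull the misshapen clamp bars (bent, snapped short or chipped) from the blue mat into the red reject tray, and only then lay every sound bar in the rack, one to a slot, fully down and about centred. Also screw the brass elbow clockwise into the clamped port block, against its rising stiffness, and stop with its barb pointing along the white mark; do not over-tighten it past the mark, and do not knock over the beaker or the wash bottle.

Things in the scene. Friction and masses are not known exactly. Their poses are not given: they have to be found in the camera images.
- sound_1: Sound stainless steel clamp bar, section 18 mm wide by 14 mm high, dark bolt-hole spots on its top face. Origin at mid height (7 mm above its underside); x runs along the bar, y across it, z up. Straight and whole, 76 mm long, origin at its middle, about 100 g. May be absent.
- sound_2: Sound stainless steel clamp bar, section 18 mm wide by 14 mm high, dark bolt-hole spots on its top face. Origin at mid height (7 mm above its underside); x runs along the bar, y across it, z up. Straight and whole, 76 mm long, origin at its middle, about 100 g. May be absent.
- sound_3: Sound stainless steel clamp bar, section 18 mm wide by 14 mm high, dark bolt-hole spots on its top face. Origin at mid height (7 mm above its underside); x runs along the bar, y across it, z up. Straight and whole, 76 mm long, origin at its middle, about 100 g. May be absent.
- short_bar: Defective stainless steel clamp bar, section 18 mm wide by 14 mm high, dark bolt-hole spots on its top face. Origin at mid height (7 mm above its underside); x runs along the bar, y across it, z up. Snapped short: 50 mm long instead of 76 mm, dark break face at one end; origin at its middle. May be absent.
- bent_bar: Defective stainless steel clamp bar, section 18 mm wide by 14 mm high, dark bolt-hole spots on its top face. Origin at mid height (7 mm above its underside); x runs along the bar, y across it, z up. Bent sideways, lying flat: origin at the bend in the middle; one straight half runs 38 mm along -x, the other 38 mm at 0.6 rad (34 deg) from +x towards +y. May be absent.
- chipped_bar: Defective stainless steel clamp bar, section 18 mm wide by 14 mm high, dark bolt-hole spots on its top face. Origin at mid height (7 mm above its underside); x runs along the bar, y across it, z up. 76 mm long, origin at the middle of its length; at the +x end, from x = 10 mm to 38 mm, a chip has taken the -y side so that only a strip 8 mm wide (y = 1 to 9 mm) is left. May be absent.
- mat: Blue mat 166 x 170 x 3 mm fixed on the bench, where the bars start. Origin under its centre.
- reject_tray: Red open reject tray, fixed, 105 x 105 x 35 mm high outside, walls and floor 4 mm. Origin at the centre of its underside.
- rack: Green rack with white saddles, fixed, 76 (x) x 160 (y) mm, 30 mm high. Two saddle ridges (8 mm thick, at x = -27 and +27 mm) carry bars lying along x at 16 mm above the bench; posts 14 mm higher than the saddles divide them into three slots 26 mm wide, 54 mm apart in y. Between the ridges lies a free gap 46 mm long over a base plate 5 mm thick. Origin at the centre of its underside.
- slot_1 (a point): Slot at y = -54 mm of the rack: the point where the middle of a bar (its origin) lies when it is fully down and centred, 23 mm above the bench; axes as the rack's.
- slot_2 (a point): Slot at y = 0 mm of the rack: the point where the middle of a bar (its origin) lies when it is fully down and centred, 23 mm above the bench; axes as the rack's.
- slot_3 (a point): Slot at y = 54 mm of the rack: the point where the middle of a bar (its origin) lies when it is fully down and centred, 23 mm above the bench; axes as the rack's.
- port: Grey port block 70 x 70 x 30 mm clamped to the bench, the female fitting. Origin at the centre of its underside, on the elbow's vertical axis. A white mark on its top face runs from the axis towards its -x edge.
- port_mark (a point): Middle of the white mark on the port block's top, 25 mm from the elbow's axis.
- elbow (a joint): Turn of the brass elbow, rad: grows as it is screwed in, clockwise seen from above. At 3.4 the barb points exactly along the white mark; it starts between 0 and 0.7. The stiffness rises steadily as it turns, from about 0.12 N m to 0.21 N m at the mark; it stays where it is left, and does not sink noticeably. Hard stop at 4.4 (over-tightened).
- elbow_grip (a point): Centre of the elbow's square body (26 x 26 mm, from 38 to 74 mm above the bench), 58 mm above the bench on the axis. Flats parallel to the barb can be gripped from above; the barb sticks out on one side only.
- barb_tip (a point): End of the elbow's hose barb (12 to 16 mm thick), 50 mm out from the axis, 60 mm above the bench; shows where the elbow points.
- beaker: Glass beaker, 54 mm wide, 70 mm high, standing to the right. Bystander; z is its upright axis.
- wash_bottle: White wash bottle, 73 mm wide, 226 mm high, standing to the right. Bystander; z is its upright axis.
Mind the look-alikes: they are no part of the job. Leave any orange look-alike of the sound_2 alone.

How it is judged:
On the way, in this order (a step that is already met when the one before it is completed fails the run):
1. all misshapen bars lie in the red reject tray (x of short_bar in the frame of reject_tray between -0.05 and 0.05 m and y of short_bar in the frame of reject_tray between -0.05 and 0.05 m and z of short_bar in the frame of reject_tray between 0 and 0.035 m and x of bent_bar in the frame of reject_tray between -0.05 and 0.05 m and y of bent_bar in the frame of reject_tray between -0.05 and 0.05 m and z of bent_bar in the frame of reject_tray between 0 and 0.035 m and x of chipped_bar in the frame of reject_tray between -0.05 and 0.05 m and y of chipped_bar in the frame of reject_tray between -0.05 and 0.05 m and z of chipped_bar in the frame of reject_tray between 0 and 0.035 m), for 0.4 s.
2. all sound bars lie in slots of the rack (((horizontal distance between sound_1 and slot_1 below 0.015 m and z of sound_1 in the frame of slot_1 between -0.006 and 0.006 m) or (horizontal distance between sound_1 and slot_2 below 0.015 m and z of sound_1 in the frame of slot_2 between -0.006 and 0.006 m) or (horizontal distance between sound_1 and slot_3 below 0.015 m and z of sound_1 in the frame of slot_3 between -0.006 and 0.006 m)) and angle between the x axis of each of sound_1, sound_2, sound_3 and the x axis of rack, either way round below 0.15 rad and ((horizontal distance between sound_2 and slot_1 below 0.015 m and z of sound_2 in the frame of slot_1 between -0.006 and 0.006 m) or (horizontal distance between sound_2 and slot_2 below 0.015 m and z of sound_2 in the frame of slot_2 between -0.006 and 0.006 m) or (horizontal distance between sound_2 and slot_3 below 0.015 m and z of sound_2 in the frame of slot_3 between -0.006 and 0.006 m)) and ((horizontal distance between sound_3 and slot_1 below 0.015 m and z of sound_3 in the frame of slot_1 between -0.006 and 0.006 m) or (horizontal distance between sound_3 and slot_2 below 0.015 m and z of sound_3 in the frame of slot_2 between -0.006 and 0.006 m) or (horizontal distance between sound_3 and slot_3 below 0.015 m and z of sound_3 in the frame of slot_3 between -0.006 and 0.006 m))), for 0.4 s.
At the end, for the whole second after the job is handed in: Misshapen bars lie in the red tray, origins inside its walls and below its rim (35 mm); sound bars lie in rack slots, fully down (6 mm), middles within 15 mm of the slot centre and 0.15 rad of its direction; the elbow stands at 3.4 +/- 0.15 rad, barb along the white mark (all of step 1 and all of step 2 and value of joint elbow between 3.25 and 3.55 rad); the robot touches nothing.
It fails at once if the elbow is over-tightened: more than 0.4 rad past the mark (value of joint elbow above 3.8 rad).
It fails at once if the beaker or the wash bottle is knocked over (angle between any of beaker, wash_bottle's own z axis and vertical above 0.6 rad).
Of sound_1, sound_2, sound_3 only 2 to 3 are there at a start; the rules pass over those that are not, and their reading is None.
Of short_bar, bent_bar, chipped_bar only 2 to 3 are there at a start; the rules pass over those that are not, and their reading is None.
At some moment in a run one of sound_1, sound_2, sound_3, short_bar, bent_bar, chipped_bar may be knocked a few centimetres aside while the robot is not near it.
Once in a run the grip may slacken for a moment while it holds something.
It also fails if it takes over 210 s, if anything falls off the work surface, if the arm or the gripper's body presses on something with over 40 N, if the wrist force passes 120 N, or if a joint passes its speed limit or range.

## Working session

There is one attempt and no reset: what is moved stays moved. The work goes in short steps, Python scripts to look and compute and a tool call to move; the robot and the scene stay as the last step left them, time stands still between calls to the robot, and variables do not carry over. Pictures are saved under pics/ and viewed, at most 14 in all, crops included, and the job is handed in when it is done.

Besides the shell and the picture viewer there is one more tool, called after "Request:" as name(argument=value, ...) on one line, values as JSON. apply_moves: Moves the arm, as the interface text tells. Its arguments: {"type":"object","properties":{"dp":{"type":"array"},"dr":{"type":"array"},"hand":{"type":"array"},"squeeze":{"type":"number"}},"required":["dp","dr","hand"]}

```bash
mkdir -p pics; cat > h.py <<'E'
import numpy as np, cv2
from plant import r
def ray(c,row,col,z):
    d=np.array([(col-c['cx'])/c['fx'],(row-c['cy'])/c['fy'],1.])
    R=np.array(c['R']);o=-R.T@np.array(c['t']);v=R.T@d
    return o+v*(z-o[2])/v[2]
def proj(c,X):
    p=np.array(c['R'])@np.array(X)+np.array(c['t']);return np.array([c['fy']*p[1]/p[2]+c['cy'],c['fx']*p[0]/p[2]+c['cx']])
def save(c,n,crop=None,s=1):
    im=c['image'][:,:,::-1]
    if crop: im=im[crop[0]:crop[1],crop[2]:crop[3]]
    cv2.imwrite('pics/'+n+'.png',cv2.resize(im,None,fx=s,fy=s,interpolation=cv2.INTER_CUBIC))
def boxes(c,thing,z,minc=0.2):
    out=[]
    for d in r.cut_out(c,thing):
        if d['confidence']<minc: continue
        ys,xs=np.nonzero(d['pixels'])
        if len(ys)<8: continue
        P=np.array([ray(c,a,b,z)[:2] for a,b in zip(ys,xs)],dtype=np.float32)
        (cx,cy),(w,h),a=cv2.minAreaRect(P*1000)
        if w<h: w,h,a=h,w,a+90
        col=c['image'][ys,xs].mean(0).astype(int)
        print(thing,round(d['confidence'],2),'px',np.round(d['position']).astype(int),'c',round(cx),round(cy),'mm size',round(w),round(h),'ang',round((a+90)%180-90),'mean',np.round(P.mean(0)*1000),'col',col,'n',len(ys))
        out.append(d)
    return out
E
python3 - <<'E'
from h import *
s=r.state();print(s)
for n in('top','scene'):
    c=r.read_camera(n);save(c,n+'0',s=1.25)
    print(n,np.round(-np.array(c['R']).T@np.array(c['t']),3),c['fx'])
    if n=='top':
        for t,z in(('sound_1',.017),('short_bar',.017),('bent_bar',.017),('chipped_bar',.017),('mat',.003),('reject_tray',.035),('rack',.03),('port',.03),('elbow',.07),('barb_tip',.06),('beaker',.07),('wash_bottle',.2)): boxes(c,t,z)
E
```

```text
{'time_s': 0.0, 'q': array([ 1.14940883e+00,  3.51201261e-01,  1.65240859e+00,  3.98672507e-06,
        1.13910254e+00, -8.45933463e-02]), 'joint_vel': array([ 0.00113735,  0.0002408 ,  0.00086952, -0.00130123, -0.00115959,
       -0.00134143]), 'effort': array([ 4.01379930e-05, -4.97316849e+01, -2.85262567e+01,  6.99293031e-02,
        2.55412061e-02, -7.25882569e-05]), 'eef_pos': array([0.18162662, 0.51888765, 0.30222643]), 'tcp_rot': array([-3.14047723e+00, -9.82152401e-05,  2.80479678e+00]), 'contact_force': array([ 0.10176418, -0.65066937, -0.2728264 ]), 'torque': array([ 0.0227715 , -0.00162369,  0.12255293]), 'grasp_force': 0.0, 'opening': 1.000659631293835}
top [0.416 0.079 1.018] 395.4534762447076
sound_1 0.72 px [165 297] c 635 132 mm size 75 18 ang 4 mean [635. 132.] col [246 246 245] n 199
sound_1 0.68 px [200 299] c 551 125 mm size 73 18 ang 4 mean [553. 126.] col [248 248 247] n 174
sound_1 0.53 px [168 278] c 632 180 mm size 76 18 ang -1 mean [633. 181.] col [245 245 244] n 198
sound_1 0.49 px [245 441] c 421 -220 mm size 81 22 ang -61 mean [ 421. -219.] col [234 192  
[... 749 characters left out ...]
mm size 95 84 ang 58 mean [443. 335.] col [202 194 156] n 975
elbow 0.81 px [241 214] c 462 336 mm size 60 31 ang 0 mean [456. 335.] col [230 208  91] n 237
barb_tip 0.72 px [184 361] c 578 -28 mm size 60 56 ang -2 mean [579. -28.] col [159 162 159] n 464
barb_tip 0.52 px [243 211] c 463 338 mm size 58 32 ang 0 mean [456. 338.] col [234 213  88] n 202
beaker 0.85 px [183 362] c 577 -27 mm size 65 51 ang -21 mean [577. -27.] col [158 160 157] n 467
wash_bottle 0.85 px [144 389] c 637 -76 mm size 83 72 ang -3 mean [638. -76.] col [212 203 181] n 1039
wash_bottle 0.69 px [198 255] c 525 212 mm size 60 22 ang 16 mean [525. 212.] col [233 237 240] n 235
scene [1.067 0.781 0.875] 457.9075505689911
```

```bash
python3 - <<'E'
from h import *
c=r.read_camera('top');save(c,'topcrop',(130,290,180,460),2.8)
E
```

```text
(no output)
```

View pics/topcrop.png

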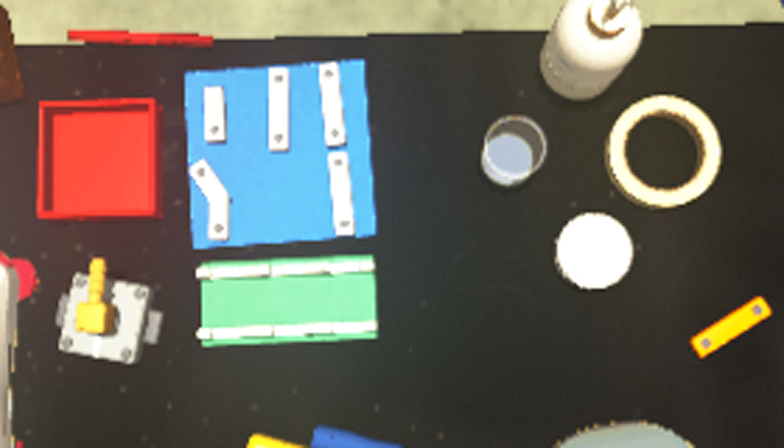

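View pics/scene0.png

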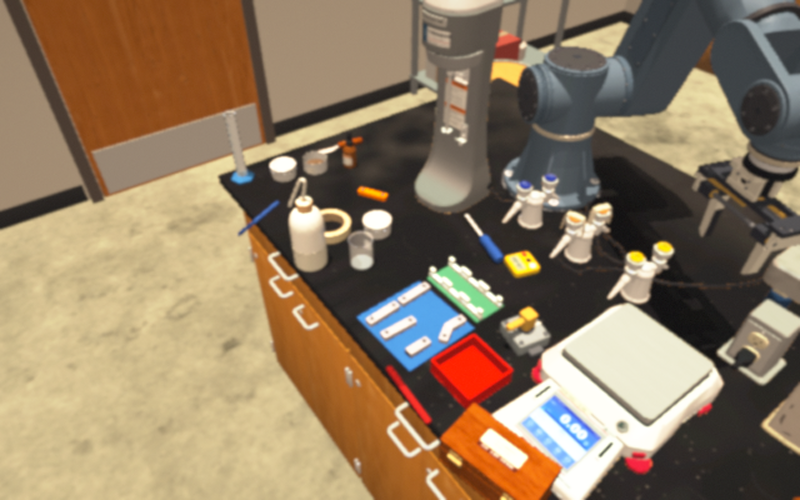

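The pictures show the mat with short bar (px 256,174), bent bar (254,200) and three long bars (297,165), (299,200), (278,168). The orange look-alike lies at (441,245), so it is not on the mat. The red tray is at (214,185), the rack at (281,237), and the elbow at (214,241) has its barb pointing to world +x. I'll go above the mat to check the long bars for chips.

Request:
apply_moves(dp=[[0, 0, 0], [0, 0, 0], [0, 0, 0], [-0.037, -0.03, 0], [-0.037, -0.03, 0]], dr=[[0, 0, -0.14], [0, 0, -0.14], [0, 0, -0.057], [0, 0, 0], [0, 0, 0]], hand=[0, 0, 0, 0, 0], squeeze=40)

```text
time_s: 1.25
eef_pos: [0.2559, 0.4587, 0.3027]
tcp_rot: [3.142, 0.0, -3.139]
contact_force: [0.8, 0.4, -0.5]
opening: 0.999
grasp_force: 0.0
```

Request:
apply_moves(dp=[[-0.037, -0.03, 0], [-0.037, -0.03, 0], [-0.037, -0.03, 0], [-0.037, -0.03, 0], [-0.037, -0.03, 0]], dr=[[0, 0, 0], [0, 0, 0], [0, 0, 0], [0, 0, 0], [0, 0, 0]], hand=[0, 0, 0, 0, 0])

```text
time_s: 1.75
eef_pos: [0.4421, 0.3077, 0.3029]
tcp_rot: [3.141, 0.0, -3.141]
contact_force: [0.7, 1.3, -0.7]
opening: 1.001
grasp_force: 0.0
```

Request:
apply_moves(dp=[[-0.037, -0.03, 0], [-0.037, -0.03, 0], [-0.037, -0.03, 0], [-0.037, -0.03, 0], [0, 0, 0]], dr=[[0, 0, 0], [0, 0, 0], [0, 0, 0], [0, 0, 0], [0, 0, 0]], hand=[0, 0, 0, 0, 0])

```text
time_s: 2.25
eef_pos: [0.592, 0.1856, 0.3023]
tcp_rot: [-3.141, 0.001, 3.138]
contact_force: [-0.5, 0.1, -0.9]
opening: 1.001
grasp_force: 0.0
```

```bash
python3 - <<'E'
from h import *
c=r.read_camera('wrist');save(c,'w1',s=1.25);print(np.round(-np.array(c['R']).T@np.array(c['t']),3),c['fx'],np.round(c['R'],2).tolist())
s=r.state();print(s['eef_pos'],s['tcp_rot'])
for t in('sound_1','short_bar','bent_bar','chipped_bar'): boxes(c,t,.017)
boxes(c,'rack',.03);boxes(c,'reject_tray',.035)
E
```

```text
[0.519 0.185 0.385] 301.5158585813523 [[0.0, 1.0, -0.0], [0.97, -0.0, 0.26], [0.26, -0.0, -0.97]]
[0.5901306  0.1873383  0.30213653] [-3.14142643e+00 -4.46885534e-04  3.13858137e+00]
sound_1 0.95 px [208 277] c 632 131 mm size 78 20 ang 5 mean [631. 131.] col [205 196 180] n 883
sound_1 0.56 px [141 265] c 549 124 mm size 75 20 ang 4 mean [548. 124.] col [108 102  93] n 1022
sound_1 0.56 px [206 310] c 628 179 mm size 78 20 ang -1 mean [627. 179.] col [206 200 188] n 893
sound_1 0.27 px [235  81] c 662 -147 mm size 178 59 ang -88 mean [ 665. -126.] col [113 103  81] n 3663
short_bar 0.86 px [204 360] c 625 238 mm size 54 20 ang 0 mean [625. 238.] col [205 197 183] n 643
bent_bar 0.9 px [142 359] c 547 239 mm size 76 28 ang 16 mean [546. 239.] col [110 102  93] n 1038
rack 0.55 px [ 59 307] c 458 174 mm size 158 71 ang -89 mean [457. 175.] col [100 131  95] n 9887
```

View pics/w1.png

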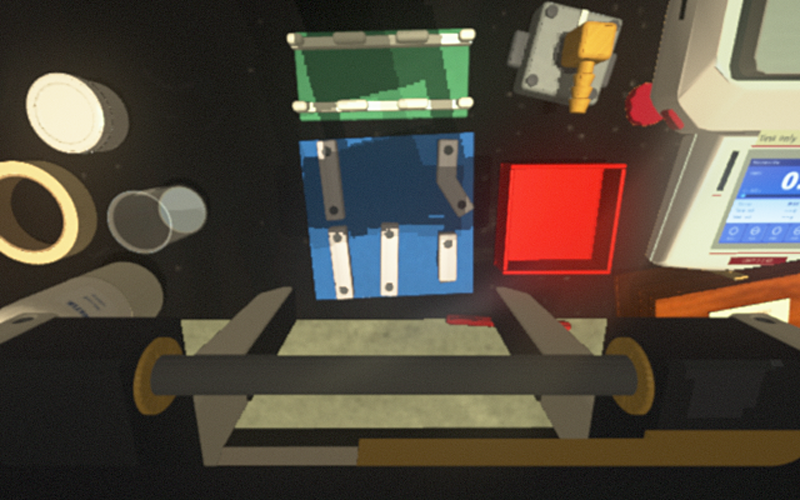

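The close wrist picture (640x400 px) shows the three long bars whole and unchipped at (277,208), (265,141) and (310,206), so all three are sound. The short bar is at (360,204) and the bent one at (359,142). Next I'll pick up the short bar.

Request:
apply_moves(dp=[[-0.009, 0.013, 0.04], [-0.009, 0.013, 0.04], [-0.009, 0.013, 0.04], [-0.01, 0.013, 0.04], [0, 0, 0.026]], dr=[[0, 0, 0], [0, 0, 0], [0, 0, 0], [0, 0, 0], [0, 0, 0]], hand=[156, 156, 156, 156, 156], squeeze=40)

```text
time_s: 3.1
eef_pos: [0.6251, 0.243, 0.1139]
tcp_rot: [-3.141, -0.002, -3.139]
contact_force: [0.8, -0.6, 0.9]
opening: 0.618
grasp_force: 0.0
```

Request:
apply_moves(dp=[[0, 0, 0], [0, 0, 0], [0, 0, 0.015], [0, 0, 0.011], [0, 0, 0]], dr=[[0, 0, 0], [0, 0, 0], [0, 0, 0], [0, 0, 0], [0, 0, 0]], hand=[156, 156, 156, 156, 156])

```text
time_s: 3.6
eef_pos: [0.6251, 0.2409, 0.0895]
tcp_rot: [-3.141, -0.002, 3.142]
contact_force: [0.6, 0.3, -1.1]
opening: 0.387
grasp_force: 0.0
```

Request:
apply_moves(dp=[[0, 0, 0], [0, 0, 0], [0, 0, 0], [0, 0, 0], [0, 0, -0.03]], dr=[[0, 0, 0], [0, 0, 0], [0, 0, 0], [0, 0, 0], [0, 0, 0]], hand=[255, 255, 255, 255, 255])

```text
time_s: 4.1
eef_pos: [0.6241, 0.2406, 0.1177]
tcp_rot: [-3.14, -0.006, -3.141]
contact_force: [-1.0, 0.2, -1.3]
opening: 0.187
grasp_force: 40.0
```

```bash
python3 - <<'E'
from h import *
s=r.state();print(s['time_s'],s['eef_pos'],s['tcp_rot'],s['opening'],s['grasp_force'])
c=r.read_camera('top')
for d in boxes(c,'bent_bar',.017)[:3]:
    ys,xs=np.nonzero(d['pixels']);P=np.array([ray(c,a,b,.017)[:2] for a,b in zip(ys,xs)])*1000
    if len(P)<400: print(np.round(sorted(P.tolist())[::12]))
boxes(c,'reject_tray',.035);boxes(c,'reject_tray',.004)
E
```

```text
4.1 [0.6240512  0.24063203 0.11765734] [-3.13971792 -0.00609597 -3.14142657] 0.18675662725831318 39.9996292591095
reject_tray 0.53 px [165 296] c 628 131 mm size 73 17 ang 4 mean [627. 131.] col [241 241 241] n 189
reject_tray 0.53 px [165 296] c 635 133 mm size 76 18 ang 4 mean [634. 132.] col [241 241 241] n 189
```

```bash
python3 - <<'E'
import cv2
a=cv2.imread('pics/top0.png');b=cv2.imread('pics/scene0.png')
a=cv2.resize(a,(640,400))[150:330,90:250];b=cv2.resize(b,(640,400))[230:400,370:590]
a=cv2.resize(a,None,fx=2.4,fy=2.4);b=cv2.resize(b,None,fx=1.8,fy=1.8)
import numpy as np
H=max(a.shape[0],b.shape[0]);o=np.zeros((H,a.shape[1]+b.shape[1],3),np.uint8);o[:a.shape[0],:a.shape[1]]=a;o[:b.shape[0],a.shape[1]:]=b
print(a.shape,b.shape);cv2.imwrite('pics/ts.png',o)
E
```

```text
(432, 384, 3) (306, 396, 3)
```

View pics/ts.png

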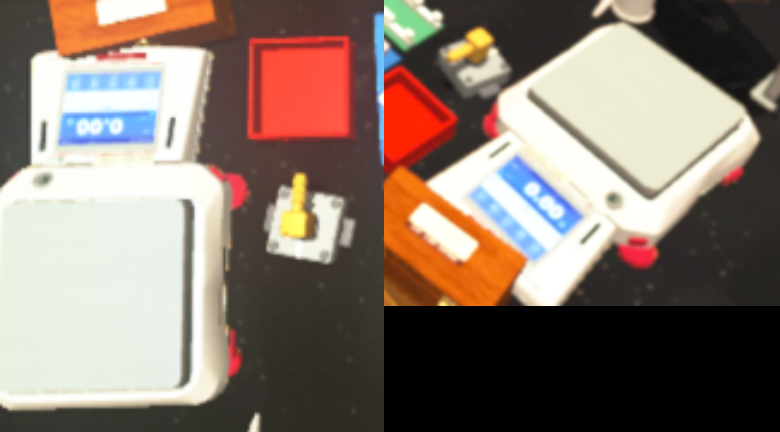

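```bash
python3 - <<'E'
from h import *
t=r.read_camera('top');s=r.read_camera('scene')
def tri(a,b):
    best=min(((np.linalg.norm(proj(s,ray(t,*a,z))-b),z) for z in np.arange(0,.25,.002)));return best,ray(t,*a,best[1])
# pan corner near port, display blue corner (near-pan right side), display top corner
print(tri((233.3,167),np.array([283.9,450])))
print(tri((150+147/2.4,90+155/2.4),np.array([230+155/1.8,370+(517-384)/1.8])))
print(tri((150+180/2.4,90+42/2.4),np.array([230+200/1.8,370+(614-384)/1.8])))
E
```

```text
((np.float64(0.8968078762131494), np.float64(0.074)), array([0.46989345, 0.44622354, 0.074     ]))
((np.float64(1.333683708623611), np.float64(0.05)), array([0.52660431, 0.48751316, 0.05      ]))
((np.float64(1.117702390068757), np.float64(0.066)), array([0.49453085, 0.59475909, 0.066     ]))
```

The scale is about 74 mm high at most, so the gripper body clears it. Next the short bar goes to the tray.

Request:
apply_moves(dp=[[0, 0, -0.03], [0.01, 0.03, -0.01], [0.01, 0.031, 0], [0.01, 0.031, 0], [0.009, 0.031, 0]], dr=[[0, 0, 0], [0, 0, 0], [0, 0, 0], [0, 0, 0], [0, 0, 0]], hand=[255, 255, 255, 255, 255])

```text
time_s: 4.9
eef_pos: [0.5859, 0.3651, 0.1596]
tcp_rot: [-3.141, -0.001, -3.142]
contact_force: [0.6, -0.2, -2.0]
opening: 0.189
grasp_force: 40.0
```

Request:
apply_moves(dp=[[0, 0, 0], [0, 0, 0.018], [0, 0, 0.016], [0, 0, 0], [0, 0, 0]], dr=[[0, 0, 0], [0, 0, 0], [0, 0, 0], [0, 0, 0], [0, 0, 0]], hand=[255, 255, 255, 255, 255])

```text
time_s: 5.4
eef_pos: [0.5868, 0.3632, 0.1256]
tcp_rot: [-3.141, -0.002, 3.141]
contact_force: [-0.2, -0.5, -1.2]
opening: 0.187
grasp_force: 40.0
```

Request:
apply_moves(dp=[[0, 0, 0], [0, 0, 0], [0, 0, 0], [0, 0, -0.02], [0, 0, -0.03]], dr=[[0, 0, 0], [0, 0, 0], [0, 0, 0], [0, 0, 0], [0, 0, 0]], hand=[156, 156, 156, 156, 156])

```text
time_s: 5.9
eef_pos: [0.5861, 0.3638, 0.176]
tcp_rot: [-3.14, -0.003, -3.141]
contact_force: [-0.3, 0.0, -0.4]
opening: 0.389
grasp_force: 0.0
```

```bash
python3 - <<'E'
from h import *
s=r.state();print(s['time_s'],s['eef_pos'],s['tcp_rot'],s['opening'],s['grasp_force'])
c=r.read_camera('top')
for d in boxes(c,'bent_bar',.017)[:3]:
    ys,xs=np.nonzero(d['pixels']);P=np.array([ray(c,a,b,.017)[:2] for a,b in zip(ys,xs)])*1000
    if len(P)<400: print(np.round(sorted(P.tolist())[::12]).tolist())
boxes(c,'short_bar',.017);boxes(c,'reject_tray',.035);
c=r.read_camera('wrist');boxes(c,'short_bar',.017);boxes(c,'bent_bar',.017);boxes(c,'reject_tray',.035)
E
```

```text
5.9 [0.5861452  0.36382468 0.17599672] [-3.14027746e+00 -2.54467728e-03 -3.14145031e+00] 0.38919985005755725 0.0
bent_bar 0.7 px [201 253] c 548 242 mm size 74 28 ang 14 mean [547. 242.] col [224 234 239] n 247
bent_bar 0.53 px [242 229] c 461 317 mm size 91 37 ang 30 mean [453. 316.] col [91 91 82] n 347
[[513.0, 231.0], [516.0, 244.0], [521.0, 231.0], [523.0, 239.0], [526.0, 247.0], [531.0, 231.0], [534.0, 239.0], [537.0, 247.0], [541.0, 226.0], [544.0, 231.0], [547.0, 239.0], [549.0, 246.0], [554.0, 228.0], [557.0, 236.0], [560.0, 241.0], [562.0, 249.0], [565.0, 257.0], [570.0, 241.0], [573.0, 249.0], [576.0, 259.0], [581.0, 251.0]]
[[414.0, 308.0], [421.0, 295.0], [424.0, 300.0], [427.0, 305.0], [429.0, 311.0], [432.0, 311.0], [434.0, 311.0], [437.0, 311.0], [439.0, 308.0], [442.0, 305.0], [444.0, 303.0], [446.0, 298.0], [449.0, 293.0], [450.0, 323.0], [452.0, 323.0], [455.0, 321.0], [457.0, 318.0], [459.0, 311.0], [462.0, 300.0], [462.0, 331.0], [465.0, 318.0], [467.0, 305.0], [468.0, 336.0], [470.0, 326.0], [472.0, 321.0], [475.0, 323.0], [478.0, 339.0], [483.0, 349.0], [491.0, 349.0]]
reject_tray 0.56 px [193 227] c 585 326 mm size 107 81 ang 0 mean [571. 314.] col [162  47  48] n 762
reject_tray 0.56 px [238 280] c 455 175 mm size 154 73 ang 90 mean [454. 173.] col [172 238 194] n 1745
short_bar 0.8 px [205 317] c 588 362 mm size 53 17 ang 0 mean [587. 363.] col [115 100  88] n 1255
short_bar 0.39 px [160 164] c 546 243 mm size 76 33 ang 16 mean [545. 243.] col [183 174 159] n 2686
bent_bar 0.85 px [161 165] c 546 243 mm size 76 33 ang 16 mean [545. 243.] col [185 176 160] n 2648
bent_bar 0.55 px [194 288] c 590 341 mm size 116 113 ang 0 mean [580. 342.] col [126  26  21] n 13981
bent_bar 0.55 px [46 87] c 463 192 mm size 137 61 ang -89 mean [463. 196.] col [106 157 107] n 15685
reject_tray 0.94 px [193 289] c 584 343 mm size 107 105 ang 0 mean [575. 343.] col [126  27  21] n 14120
```

Short bar lies in the tray at about (588,362) mm. Now the bent bar, gripped on its straight half.

Request:
apply_moves(dp=[[0.014, -0.031, 0], [0.014, -0.031, 0.01], [0.014, -0.032, 0.015], [0.014, -0.032, 0.015], [0, 0, 0.02]], dr=[[0, 0, 0], [0, 0, 0], [0, 0, 0], [0, 0, 0], [0, 0, 0]], hand=[156, 156, 156, 156, 156])

```text
time_s: 6.8
eef_pos: [0.5293, 0.2353, 0.116]
tcp_rot: [-3.141, -0.002, 3.14]
contact_force: [1.0, -0.5, 0.4]
opening: 0.388
grasp_force: 0.0
```

Request:
apply_moves(dp=[[0, 0, 0.014], [0, 0, 0.012], [0, 0, 0], [0, 0, 0], [0, 0, 0]], dr=[[0, 0, 0], [0, 0, 0], [0, 0, 0], [0, 0, 0], [0, 0, 0]], hand=[156, 156, 156, 255, 255])

```text
time_s: 7.3
eef_pos: [0.5311, 0.2386, 0.0913]
tcp_rot: [3.141, 0.001, -3.141]
contact_force: [-1.0, 0.2, -0.1]
opening: 0.27
grasp_force: 0.0
```

Request:
apply_moves(dp=[[0, 0, 0], [0, 0, 0], [0, 0, -0.025], [0, 0, -0.025], [0, 0, -0.02]], dr=[[0, 0, 0], [0, 0, 0], [0, 0, 0], [0, 0, 0], [0, 0, 0]], hand=[255, 255, 255, 255, 255])

```text
time_s: 7.8
eef_pos: [0.5309, 0.2382, 0.1621]
tcp_rot: [3.141, 0.001, -3.141]
contact_force: [0.2, 1.0, -0.7]
opening: 0.191
grasp_force: 39.8
```

Request:
apply_moves(dp=[[-0.012, 0.026, 0], [-0.012, 0.026, 0], [-0.012, 0.026, 0], [0, 0, 0.018], [0, 0, 0.018]], dr=[[0, 0, 0], [0, 0, 0], [0, 0, 0], [0, 0, 0], [0, 0, 0]], hand=[255, 255, 255, 255, 255])

```text
time_s: 8.3
eef_pos: [0.5669, 0.317, 0.1246]
tcp_rot: [3.141, 0.001, -3.14]
contact_force: [-0.1, -0.5, 0.2]
opening: 0.184
grasp_force: 39.8
```

Request:
apply_moves(dp=[[0, 0, 0], [0, 0, 0], [0, 0, 0], [0, 0, 0], [0, 0, -0.03]], dr=[[0, 0, 0], [0, 0, 0], [0, 0, 0], [0, 0, 0], [0, 0, 0]], hand=[255, 255, 156, 156, 156])

```text
time_s: 8.8
eef_pos: [0.5656, 0.3155, 0.1526]
tcp_rot: [-3.139, -0.005, -3.142]
contact_force: [-0.1, -0.6, -0.4]
opening: 0.375
grasp_force: 0.0
```

Request:
apply_moves(dp=[[0, 0, -0.035], [0.03, -0.03, 0], [0.03, -0.03, 0], [0, -0.02, 0], [0, 0, 0]], dr=[[0, 0, 0], [0, 0, 0], [0, 0, 0], [0, 0, 0], [0, 0, 0]], hand=[156, 156, 156, 156, 156])

```text
time_s: 9.3
eef_pos: [0.5066, 0.2346, 0.1908]
tcp_rot: [3.141, 0.001, 3.14]
contact_force: [0.6, 0.6, -0.2]
opening: 0.387
grasp_force: 0.0
```

```bash
python3 - <<'E'
from h import *
s=r.state();print(s['time_s'],s['eef_pos'],s['tcp_rot'],s['opening'],s['grasp_force'])
c=r.read_camera('top')
for t in ('bent_bar','short_bar','sound_1'):boxes(c,t,.017)
boxes(c,'rack',.03)
save(c,'top2',(150,270,180,340),3)
c=r.read_camera('wrist')
for t in ('bent_bar','short_bar','sound_1'):boxes(c,t,.017)
boxes(c,'rack',.025)
E
```

```text
9.3 [0.50663992 0.23458918 0.19081317] [3.14147626e+00 1.03979503e-03 3.14020147e+00] 0.3869255490392643 0.0
short_bar 0.55 px [170 206] c 633 361 mm size 76 23 ang -82 mean [633. 367.] col [194  62  54] n 199
sound_1 0.69 px [196 300] c 551 125 mm size 73 16 ang 3 mean [552. 125.] col [248 248 247] n 170
sound_1 0.58 px [170 282] c 630 180 mm size 76 18 ang -1 mean [630. 180.] col [232 235 239] n 227
sound_1 0.54 px [243 443] c 421 -220 mm size 77 21 ang -62 mean [ 421. -221.] col [239 200  23] n 243
sound_1 0.5 px [165 295] c 634 132 mm size 77 20 ang 6 mean [634. 132.] col [239 242 242] n 210
rack 0.94 px [237 295] c 456 145 mm size 100 77 ang 88 mean [455. 141.] col [134 190 149] n 1081
bent_bar 0.67 px [250 397] c 549 313 mm size 21 9 ang -90 mean [549. 313.] col [206 175 161] n 201
sound_1 0.79 px [228 191] c 531 125 mm size 45 22 ang 4 mean [531. 125.] col [211 206 193] n 1121
sound_1 0.48 px [341 266] c 645 186 mm size 31 7 ang -2 mean [649. 187.] col [202 193 177] n 130
sound_1 0.39 px [139 243] c 453 171 mm size 167 73 ang -89 mean [452. 176.] col [125 163 121] n 16627
rack 0.79 px [138 244] c 452 173 mm size 162 71 ang -89 mean [451. 178.] col [125 164 121] n 16456
```

View pics/top2.png

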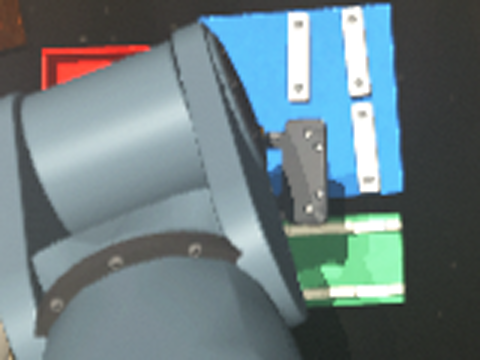

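```bash
python3 - <<'E'
from h import *
c=r.read_camera('scene')
for t in ('bent_bar','short_bar'):boxes(c,t,.018)
boxes(c,'sound_1',.017)
boxes(c,'rack',.025)
save(c,'sc2',(200,330,270,430),4)
E
```

```text
bent_bar 0.68 px [288 372] c 594 327 mm size 81 29 ang 15 mean [592. 327.] col [245 214 202] n 275
bent_bar 0.49 px [201 289] c 575 -48 mm size 120 49 ang 58 mean [575. -46.] col [172 161 145] n 457
short_bar 0.62 px [305 379] c 599 369 mm size 54 22 ang 1 mean [600. 369.] col [236 209 198] n 198
short_bar 0.49 px [234 371] c 467 180 mm size 177 93 ang -90 mean [472. 189.] col [134 155 121] n 1344
sound_1 0.72 px [253 305] c 643 140 mm size 82 29 ang 5 mean [645. 140.] col [211 208 209] n 263
sound_1 0.66 px [262 319] c 640 189 mm size 79 27 ang -1 mean [642. 188.] col [216 211 210] n 262
sound_1 0.6 px [153 301] c 433 -208 mm size 78 31 ang -62 mean [ 433. -206.] col [234 140   8] n 132
sound_1 0.52 px [234 328] c 560 133 mm size 81 25 ang 3 mean [562. 133.] col [221 212 207] n 203
rack 0.8 px [235 372] c 470 185 mm size 169 85 ang -89 mean [477. 194.] col [136 159 123] n 1165
rack 0.34 px [256 419] c 438 325 mm size 75 37 ang 9 mean [435. 322.] col [219 179  69] n 256
```

View pics/sc2.png

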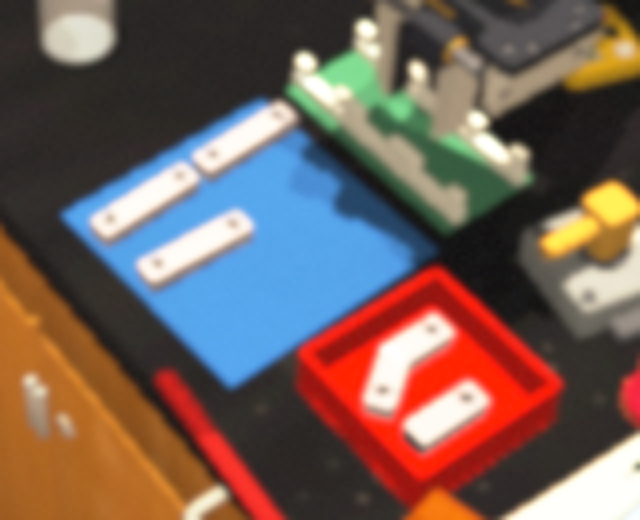

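Both misshapen bars lie flat in the tray: bent at crop (410,355), short at (445,415). Next is sound bar A at about (550,125) mm, going to slot 1.

Request:
apply_moves(dp=[[-0.015, -0.037, 0.01], [-0.014, -0.037, 0.01], [-0.014, -0.036, 0.01], [0, 0, 0.01], [0, 0, 0.025]], dr=[[0, 0, 0], [0, 0, 0], [0, 0, 0], [0, 0, -0.06], [0, 0, 0]], hand=[156, 156, 156, 156, 156])

```text
time_s: 10.55
eef_pos: [0.5511, 0.1251, 0.1256]
tcp_rot: [3.141, 0.003, -3.081]
contact_force: [0.4, 1.1, -1.3]
opening: 0.387
grasp_force: 0.0
```

Request:
apply_moves(dp=[[0, 0, 0.02], [0, 0, 0.0155], [0, 0, 0], [0, 0, 0], [0, 0, 0]], dr=[[0, 0, 0], [0, 0, 0], [0, 0, 0], [0, 0, 0], [0, 0, 0]], hand=[156, 156, 156, 255, 255])

```text
time_s: 11.05
eef_pos: [0.5499, 0.1262, 0.0894]
tcp_rot: [3.142, 0.0, -3.081]
contact_force: [-0.4, -0.7, -0.4]
opening: 0.262
grasp_force: 0.0
```

Request:
apply_moves(dp=[[0, 0, 0], [0, 0, 0], [0, 0, -0.02], [0, 0, -0.025], [0, 0, 0]], dr=[[0, 0, 0], [0, 0, 0], [0, 0, 0], [0, 0, 0], [0, 0, 0.04]], hand=[255, 255, 255, 255, 255])

```text
time_s: 11.55
eef_pos: [0.5509, 0.1264, 0.137]
tcp_rot: [3.141, 0.004, -3.122]
contact_force: [0.0, -0.5, -1.8]
opening: 0.189
grasp_force: 40.0
```

Request:
apply_moves(dp=[[0.03, -0.001, 0], [0.032, -0.001, 0], [0.032, -0.001, 0], [0, 0, 0], [0, 0, 0]], dr=[[0, 0, 0], [0, 0, 0], [0, 0, 0], [0, 0, 0], [0, 0, 0]], hand=[255, 255, 255, 255, 255])

```text
time_s: 12.05
eef_pos: [0.4562, 0.1214, 0.1346]
tcp_rot: [3.141, 0.001, -3.121]
contact_force: [0.7, -0.3, -1.0]
opening: 0.185
grasp_force: 40.0
```

```bash
python3 - <<'E'
from h import *
s=r.state();print(s['time_s'],s['eef_pos'],s['tcp_rot'],s['opening'],s['grasp_force'])
c=r.read_camera('wrist');save(c,'w3',s=1.25)
p=s['eef_pos']
print('rack posts proj', [ (y,np.round(proj(c,(.456-.027,y,.03))*1.25)) for y in (.1075,.1335,.1205)])
for n in('top','scene'):
    k=r.read_camera(n);boxes(k,'rack',.03)
E
```

```text
12.05 [0.45615535 0.12137289 0.13458561] [ 3.14149487e+00  7.96147827e-04 -3.12117010e+00] 0.18543121219722372 39.99952018260956
rack posts proj [(0.1075, array([240., 369.])), (0.1335, array([241., 420.])), (0.1205, array([241., 395.]))]
rack 0.47 px [239 251] c 454 250 mm size 72 10 ang 0 mean [457. 248.] col [169 228 182] n 93
rack 0.36 px [243 212] c 462 346 mm size 60 33 ang 0 mean [455. 346.] col [231 210  89] n 218
```

View pics/w3.png

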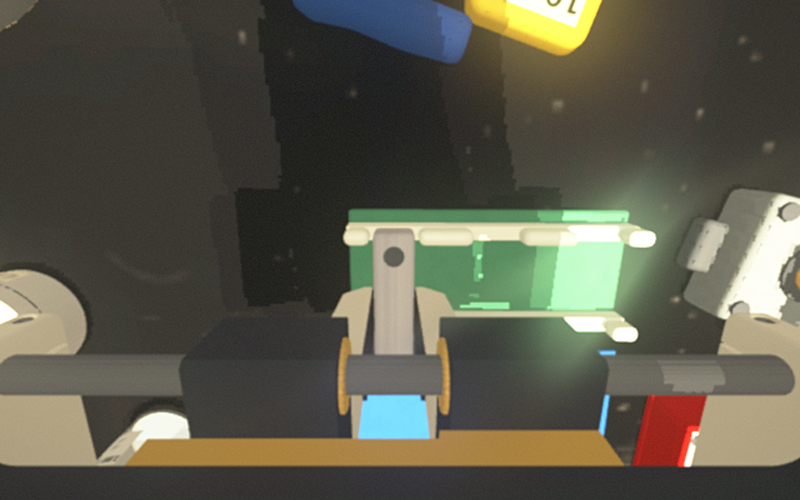

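The slot edges show at columns 368 and 420, just where predicted, with the bar centred at 394, so I can lower it.

Request:
apply_moves(dp=[[0, -0.0005, 0.01], [0, 0, 0.01], [0, 0, 0.0115], [0, 0, 0], [0, 0, 0]], dr=[[0, 0, 0], [0, 0, 0], [0, 0, 0], [0, 0, 0], [0, 0, 0]], hand=[255, 255, 255, 255, 255])

```text
time_s: 12.8
eef_pos: [0.4556, 0.1207, 0.1018]
tcp_rot: [-3.141, -0.001, -3.121]
contact_force: [0.1, 0.1, -1.1]
opening: 0.193
grasp_force: 40.0
```

Request:
apply_moves(dp=[[0, 0, 0], [0, 0, 0], [0, 0, 0], [0, 0, -0.03], [0, 0, -0.03]], dr=[[0, 0, 0], [0, 0, 0], [0, 0, 0], [0, 0, 0], [0, 0, 0]], hand=[170, 170, 170, 170, 170])

```text
time_s: 13.3
eef_pos: [0.4555, 0.1207, 0.1631]
tcp_rot: [-3.141, -0.002, -3.121]
contact_force: [0.7, -0.2, 1.0]
opening: 0.331
grasp_force: 0.0
```

Request:
apply_moves(dp=[[0, 0.04, -0.025], [0, 0.04, 0], [0, 0.04, 0], [0, 0, 0], [0, 0, 0]], dr=[[0, 0, 0], [0, 0, 0], [0, 0, 0.02], [0, 0, 0], [0, 0, 0]], hand=[156, 156, 156, 156, 156])

```text
time_s: 13.8
eef_pos: [0.4532, 0.2411, 0.1876]
tcp_rot: [-3.141, -0.0, -3.139]
contact_force: [0.2, -0.0, -0.0]
opening: 0.39
grasp_force: 0.0
```

```bash
python3 - <<'E'
from h import *
s=r.state();print(s['time_s'],s['eef_pos'],s['tcp_rot'])
k=r.read_camera('top');boxes(k,'sound_1',.017);boxes(k,'sound_1',.03);boxes(k,'bent_bar',.017);boxes(k,'short_bar',.017)
k=r.read_camera('wrist');boxes(k,'sound_1',.03)
E
```

```text
13.8 [0.4531534  0.24110526 0.18761562] [-3.14137417e+00 -1.61931448e-04 -3.13948499e+00]
sound_1 0.73 px [247 443] c 421 -220 mm size 75 19 ang -60 mean [ 421. -220.] col [247 211  24] n 219
sound_1 0.63 px [235 300] c 457 122 mm size 76 18 ang -1 mean [457. 122.] col [246 247 244] n 211
sound_1 0.53 px [168 280] c 631 181 mm size 74 16 ang -1 mean [631. 181.] col [247 245 243] n 195
sound_1 0.47 px [164 297] c 635 131 mm size 74 20 ang 3 mean [634. 132.] col [238 242 243] n 207
sound_1 0.25 px [185 222] c 594 322 mm size 66 30 ang 20 mean [592. 322.] col [244 222 217] n 211
sound_1 0.73 px [247 443] c 421 -216 mm size 74 19 ang -60 mean [ 421. -216.] col [247 211  24] n 219
sound_1 0.63 px [235 300] c 456 121 mm size 75 17 ang -1 mean [457. 122.] col [246 247 244] n 211
sound_1 0.53 px [168 280] c 628 180 mm size 73 15 ang -1 mean [628. 180.] col [247 245 243] n 195
sound_1 0.47 px [164 297] c 632 130 mm size 73 20 ang 3 mean [631. 131.] col [238 242 243] n 207
sound_1 0.25 px [185 222] c 592 319 mm size 65 29 ang 20 mean [590. 319.] col [244 222 217] n 211
bent_bar 0.53 px [183 223] c 592 323 mm size 61 23 ang 21 mean [591. 323.] col [248 242 238] n 167
short_bar 0.71 px [233 303] c 458 122 mm size 73 18 ang -1 mean [461. 122.] col [244 245 242] n 206
short_bar 0.58 px [187 211] c 592 364 mm size 47 18 ang 0 mean [592. 363.] col [237 233 229] n 144
short_bar 0.44 px [167 298] c 634 132 mm size 77 18 ang 4 mean [633. 132.] col [243 243 243] n 199
sound_1 0.56 px [206 176] c 454 122 mm size 77 23 ang 2 mean [452. 122.] col [223 220 208] n 2395
sound_1 0.49 px [322 308] c 543 228 mm size 102 71 ang 1 mean [547. 231.] col [101 178 234] n 4449
sound_1 0.39 px [346 265] c 585 191 mm size 18 6 ang -2 mean [586. 191.] col [193 189 179] n 81
```

Bar A is seated in slot 1 at (456,121). Now bar C, for slot 3.

Request:
apply_moves(dp=[[-0.044, -0.015, 0], [-0.044, -0.015, 0.01], [-0.044, -0.015, 0.01], [-0.044, -0.016, 0.02], [0, 0, 0.02]], dr=[[0, 0, 0], [0, 0, 0], [0, 0, 0.015], [0, 0, 0], [0, 0, 0]], hand=[170, 170, 170, 170, 170])

```text
time_s: 14.65
eef_pos: [0.6327, 0.1766, 0.1276]
tcp_rot: [3.141, 0.004, 3.123]
contact_force: [-2.4, -0.3, -0.5]
opening: 0.334
grasp_force: 0.0
```

Request:
apply_moves(dp=[[0, 0, 0.02], [0, 0, 0.018], [0, 0, 0], [0, 0, 0], [0, 0, 0]], dr=[[0, 0, 0], [0, 0, 0], [0, 0, 0], [0, 0, 0], [0, 0, 0]], hand=[170, 170, 170, 255, 255])

```text
time_s: 15.15
eef_pos: [0.6284, 0.1795, 0.0904]
tcp_rot: [3.142, 0.0, 3.127]
contact_force: [0.3, -0.8, -1.5]
opening: 0.209
grasp_force: 0.2
```

Request:
apply_moves(dp=[[0, 0, 0], [0, 0, 0], [0, 0, -0.02], [0, 0, -0.025], [0, 0, 0]], dr=[[0, 0, 0], [0, 0, 0], [0, 0, 0], [0, 0, 0], [0, 0, -0.03]], hand=[255, 255, 255, 255, 255])

```text
time_s: 15.65
eef_pos: [0.6298, 0.1798, 0.1382]
tcp_rot: [3.141, 0.005, -3.125]
contact_force: [-0.1, 0.5, -1.1]
opening: 0.191
grasp_force: 40.0
```

Request:
apply_moves(dp=[[0.043, 0.013, 0], [0.044, 0.013, 0], [0.044, 0.013, 0], [0.044, 0.0125, 0], [0, 0, 0]], dr=[[0, 0, 0], [0, 0, 0], [0, 0, 0], [0, 0, 0], [0, 0, 0]], hand=[255, 255, 255, 255, 255])

```text
time_s: 16.15
eef_pos: [0.4475, 0.2287, 0.1339]
tcp_rot: [-3.14, -0.005, -3.123]
contact_force: [1.0, 0.7, -1.4]
opening: 0.187
grasp_force: 40.0
```

Request:
apply_moves(dp=[[0, 0, 0], [0, 0, 0], [0, 0, 0.01], [0, 0, 0], [0, 0, 0]], dr=[[0, 0, 0], [0, 0, 0], [0, 0, 0], [0, 0, 0], [0, 0, 0]], hand=[255, 255, 255, 255, 255])

```text
time_s: 16.65
eef_pos: [0.4529, 0.2279, 0.1244]
tcp_rot: [-3.141, -0.001, -3.127]
contact_force: [0.1, -0.2, -1.0]
opening: 0.19
grasp_force: 40.0
```

Request:
apply_moves(dp=[[-0.001, 0, 0.01], [0, 0, 0.0115], [0, 0, 0], [0, 0, 0], [0, 0, 0]], dr=[[0, 0, 0], [0, 0, 0], [0, 0, 0], [0, 0, 0], [0, 0, 0]], hand=[255, 255, 255, 170, 170])

```text
time_s: 17.15
eef_pos: [0.4536, 0.2282, 0.1032]
tcp_rot: [-3.141, -0.0, -3.126]
contact_force: [-0.4, -0.4, 0.6]
opening: 0.31
grasp_force: 0.0
```

Request:
apply_moves(dp=[[0, 0, 0], [0, 0, -0.04], [0, 0, -0.04], [-0.04, 0, 0], [-0.04, 0, 0]], dr=[[0, 0, 0], [0, 0, 0], [0, 0, 0], [0, 0, 0], [0, 0, 0]], hand=[170, 170, 170, 170, 170])

```text
time_s: 17.65
eef_pos: [0.5349, 0.2298, 0.1857]
tcp_rot: [3.141, 0.003, -3.126]
contact_force: [0.3, 0.5, -0.5]
opening: 0.336
grasp_force: 0.0
```

```bash
python3 - <<'E'
from h import *
s=r.state();print(s['time_s'],s['eef_pos'],s['tcp_rot'])
k=r.read_camera('top');boxes(k,'sound_1',.017)
k=r.read_camera('wrist');boxes(k,'sound_1',.03)
E
```

```text
17.65 [0.53491086 0.22983812 0.18566005] [ 3.14057149e+00  3.11955201e-03 -3.12550605e+00]
sound_1 0.78 px [244 441] c 420 -221 mm size 77 20 ang -59 mean [ 421. -222.] col [242 205  24] n 234
sound_1 0.55 px [166 297] c 634 132 mm size 77 18 ang 4 mean [633. 132.] col [241 242 242] n 205
sound_1 0.48 px [237 301] c 457 121 mm size 76 20 ang -1 mean [455. 122.] col [238 240 233] n 231
sound_1 0.86 px [ 99 176] c 455 122 mm size 75 22 ang 1 mean [453. 122.] col [216 210 193] n 3074
sound_1 0.75 px [101 314] c 455 227 mm size 75 18 ang 1 mean [453. 227.] col [163 158 144] n 2552
```

Request:
apply_moves(dp=[[-0.032, -0.033, 0], [-0.032, -0.033, 0.01], [-0.032, -0.0335, 0.01], [0, 0, 0.02], [0, 0, 0.02]], dr=[[0, 0, 0], [0, 0, 0], [0, 0, -0.05], [0, 0, 0], [0, 0, 0]], hand=[170, 170, 170, 170, 170])

```text
time_s: 18.35
eef_pos: [0.6308, 0.1305, 0.1227]
tcp_rot: [3.142, -0.0, -3.078]
contact_force: [-1.1, 0.1, 0.3]
opening: 0.336
grasp_force: 0.0
```

Request:
apply_moves(dp=[[0, 0, 0.02], [0, 0, 0.0155], [0, 0, 0], [0, 0, 0], [0, 0, 0]], dr=[[0, 0, 0], [0, 0, 0], [0, 0, 0], [0, 0, 0], [0, 0, 0]], hand=[170, 170, 170, 255, 255])

```text
time_s: 18.85
eef_pos: [0.6308, 0.1317, 0.0881]
tcp_rot: [-3.142, -0.0, -3.076]
contact_force: [-0.2, -1.0, -0.3]
opening: 0.211
grasp_force: 0.3
```

Request:
apply_moves(dp=[[0, 0, 0], [0, 0, 0], [0, 0, -0.02], [0, 0, -0.025], [0, 0, 0]], dr=[[0, 0, 0], [0, 0, 0], [0, 0, 0], [0, 0, 0], [0, 0, 0.05]], hand=[255, 255, 255, 255, 255])

```text
time_s: 19.35
eef_pos: [0.6325, 0.1316, 0.1362]
tcp_rot: [3.141, 0.005, -3.127]
contact_force: [0.1, 0.4, -1.1]
opening: 0.187
grasp_force: 40.0
```

Request:
apply_moves(dp=[[0.044, 0.011, 0], [0.044, 0.011, 0], [0.044, 0.012, 0], [0.0435, 0.0115, 0], [0, 0, 0]], dr=[[0, 0, 0], [0, 0, 0], [0, 0, 0], [0, 0, 0], [0, 0, 0]], hand=[255, 255, 255, 255, 255])

```text
time_s: 19.85
eef_pos: [0.4501, 0.1748, 0.1326]
tcp_rot: [-3.141, -0.005, -3.124]
contact_force: [0.7, 0.4, -1.0]
opening: 0.189
grasp_force: 40.0
```

Request:
apply_moves(dp=[[0, 0, 0], [0, 0, 0], [0, 0, 0.01], [0, 0, 0], [0, 0, 0]], dr=[[0, 0, 0], [0, 0, 0], [0, 0, 0], [0, 0, 0], [0, 0, 0]], hand=[255, 255, 255, 255, 255])

```text
time_s: 20.35
eef_pos: [0.4552, 0.1741, 0.1225]
tcp_rot: [-3.141, -0.001, -3.127]
contact_force: [-0.1, 0.3, -0.5]
opening: 0.188
grasp_force: 40.0
```

Request:
apply_moves(dp=[[0, 0, 0.01], [0, 0, 0.0105], [0, 0, 0], [0, 0, 0], [0, 0, 0]], dr=[[0, 0, 0], [0, 0, 0], [0, 0, 0], [0, 0, 0], [0, 0, 0]], hand=[255, 255, 255, 170, 170])

```text
time_s: 20.85
eef_pos: [0.455, 0.1743, 0.1026]
tcp_rot: [-3.142, -0.0, -3.126]
contact_force: [-0.5, -0.3, 0.1]
opening: 0.308
grasp_force: 0.0
```

Request:
apply_moves(dp=[[0, 0, 0], [0, 0, -0.04], [0, 0, -0.04], [-0.0, 0, -0.04], [-0.04, 0, -0.04]], dr=[[0, 0, 0], [0, 0, 0], [0, 0, 0], [0, 0, 0], [0, 0, 0]], hand=[170, 170, 170, 170, 170])

```text
time_s: 21.35
eef_pos: [0.4882, 0.1749, 0.2601]
tcp_rot: [-3.141, -0.001, -3.125]
contact_force: [0.8, 1.1, -0.7]
opening: 0.334
grasp_force: 0.0
```

Request:
apply_moves(dp=[[0, 0.045, 0], [0, 0.045, 0], [0, 0.045, 0], [0, 0.025, 0], [0, 0, 0]], dr=[[0, 0, 0], [0, 0, 0], [0, 0, -0.01], [0, 0, 0], [0, 0, 0]], hand=[100, 100, 100, 100, 100])

```text
time_s: 21.85
eef_pos: [0.4871, 0.3373, 0.2579]
tcp_rot: [3.141, 0.0, -3.113]
contact_force: [0.4, -0.5, 0.7]
opening: 0.604
grasp_force: 0.0
```

```bash
python3 - <<'E'
from h import *
s=r.state();print(s['time_s'],s['eef_pos'],s['tcp_rot'],s['opening'])
k=r.read_camera('wrist');save(k,'w4',s=1.25);boxes(k,'sound_1',.03);boxes(k,'elbow',.07);boxes(k,'port',.03);boxes(k,'barb_tip',.065)
k=r.read_camera('scene');boxes(k,'short_bar',.017);boxes(k,'bent_bar',.017);save(k,'sc4',(190,330,290,480),4)
E
```

```text
21.85 [0.48708537 0.33734102 0.25792143] [ 3.14105080e+00  3.25736184e-04 -3.11343054e+00] 0.6036783440780253
sound_1 0.85 px [156 210] c 454 229 mm size 76 22 ang 1 mean [453. 229.] col [198 189 167] n 1538
sound_1 0.68 px [151 107] c 454 124 mm size 75 26 ang 1 mean [453. 123.] col [186 177 157] n 1869
sound_1 0.66 px [154 160] c 456 176 mm size 75 24 ang 0 mean [455. 176.] col [198 190 170] n 1652
sound_1 0.46 px [225 179] c 575 193 mm size 158 155 ang -88 mean [531. 189.] col [ 74 134 189] n 7743
elbow 0.6 px [157 318] c 459 335 mm size 63 25 ang -4 mean [453. 336.] col [116  85  37] n 1352
port 0.96 px [150 313] c 441 337 mm size 93 92 ang 42 mean [443. 337.] col [89 80 60] n 5697
barb_tip 0.81 px [158 314] c 460 336 mm size 64 27 ang -3 mean [454. 336.] col [113  84  37] n 1456
short_bar 0.62 px [308 378] c 600 369 mm size 56 26 ang 0 mean [600. 369.] col [236 196 185] n 227
short_bar 0.2 px [239 382] c 460 226 mm size 86 31 ang 3 mean [463. 227.] col [207 198 179] n 262
bent_bar 0.82 px [291 369] c 595 326 mm size 80 29 ang 18 mean [594. 327.] col [245 212 200] n 278
```

View pics/w4.png

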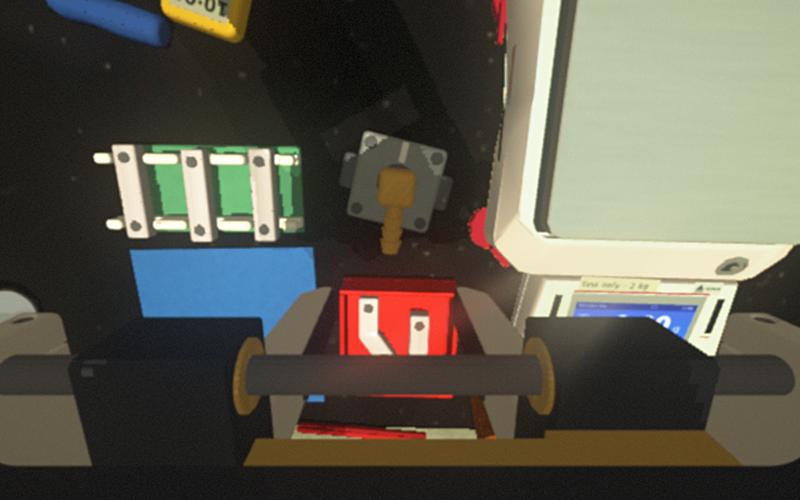

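View pics/sc4.png

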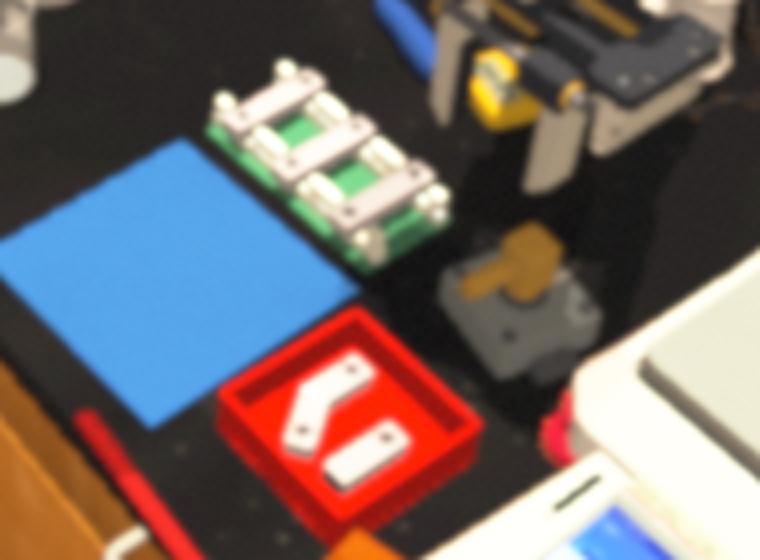

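```bash
python3 - <<'E'
from h import *
k=r.read_camera('wrist')
R=lambda x,y,z:ray(k,y/1.25,x/1.25,z)[:2]*1000
cs=[R(*p,.03) for p in((372,131),(448,155),(425,232),(348,208))]
print(np.round(cs),'ctr',np.mean(cs,0))
bs=np.array([R(*p,.032) for p in((369,140),(437,157),(423,224),(355,206))]);c=bs.mean(0);print('bolts ctr',c)
e=(bs[0]+bs[1])/2-c; print('dir of -x edge', np.degrees(np.arctan2(e[1],e[0])))
m=R(404,150,.03);print('mark',m,'body',R(396,184,.074),'tip',R(391,252,.06))
for q in(c,np.mean(cs,0)):
    d=R(391,252,.06)-q; f=m-q;print('barb ang',np.degrees(np.arctan2(d[1],d[0])),np.linalg.norm(d),'mark ang',np.degrees(np.arctan2(f[1],f[0])),np.linalg.norm(f))
save(k,'w4c',(90,220,260,380),5)
E
```

```text
[[402. 314.]
 [419. 375.]
 [483. 360.]
 [464. 295.]] ctr [442.00023838 335.88466809]
bolts ctr [441.83012719 334.06669695]
dir of -x edge 169.45084977169142
mark [416.22685547 339.76806766] body [439.22417931 333.69956624] tip [492.49469002 331.28498096]
barb ang -3.1426447763808305 50.740869825318086 mark ang 167.4461274326291 26.23038601669189
barb ang -5.2048751282693 50.70351830088304 mark ang 171.43142516094184 26.064306220152755
```

View pics/w4c.png

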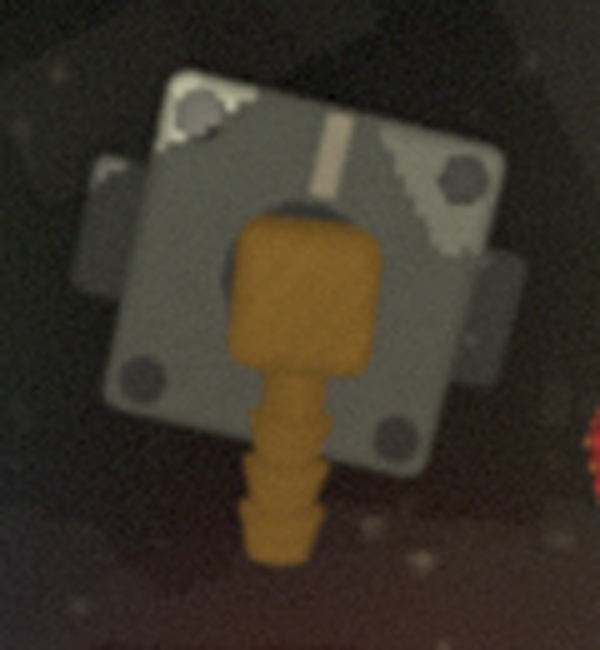

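All bars are placed. The white mark points up-right at crop (330,155), about 167.5° in world terms, and the barb points down at (280,560), about -4°. That makes roughly 3.29 rad clockwise still to turn. I'll go down over the elbow body.

Request:
apply_moves(dp=[[0, 0, 0], [0.022, -0.003, 0.03], [0.023, -0.003, 0.03], [0, 0, 0.035], [0, 0, 0.02]], dr=[[0, 0, 0.1], [0, 0, 0], [0, 0, 0], [0, 0, 0], [0, 0, 0]], hand=[100, 100, 100, 100, 100])

```text
time_s: 22.8
eef_pos: [0.4413, 0.3315, 0.141]
tcp_rot: [-3.14, -0.002, 3.067]
contact_force: [-0.3, -0.1, 0.4]
opening: 0.607
grasp_force: 0.0
```

Request:
apply_moves(dp=[[0, 0, 0.015], [0, 0, 0], [0, 0, 0]], dr=[[0, 0, 0], [0, 0, 0], [0, 0, 0]], hand=[130, 130, 130])

```text
time_s: 23.1
eef_pos: [0.4428, 0.3323, 0.1286]
tcp_rot: [3.141, 0.001, 3.066]
contact_force: [0.4, -0.7, 0.5]
opening: 0.497
grasp_force: 0.0
```

```bash
python3 - <<'E'
from h import *
s=r.state();print(s['time_s'],s['eef_pos'],s['tcp_rot'],s['q'],s['opening'])
k=r.read_camera('wrist');save(k,'w5',(60,400,160,480),1.7)
E
```

```text
23.1 [0.44281133 0.33225271 0.12856377] [3.14121681e+00 5.58662155e-04 3.06648997e+00] [ 5.59624904e-01  5.94829426e-01  1.76827452e+00 -4.07871843e-05
  7.77815993e-01 -9.36039795e-01] 0.49685826282650236
```

View pics/w5.png

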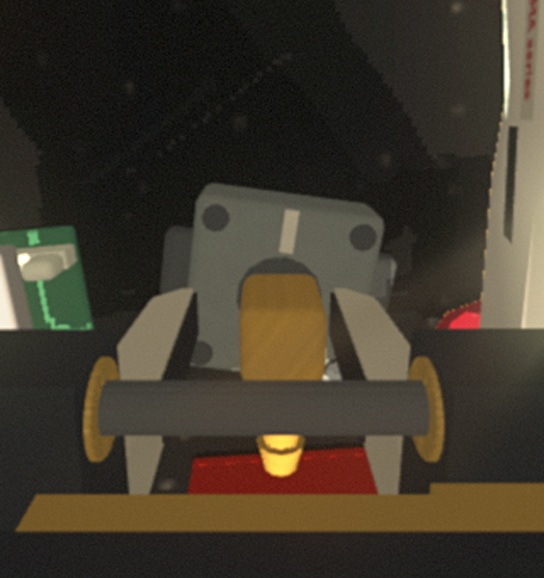

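Request:
apply_moves(dp=[[0.001, 0.0025, 0.001], [0, 0, 0], [0, 0, 0], [0, 0, 0], [0, 0, 0]], dr=[[0, 0, 0], [0, 0, 0], [0, 0, 0], [0, 0, 0], [0, 0, 0]], hand=[130, 255, 255, 255, 255], squeeze=60)

```text
time_s: 23.65
eef_pos: [0.4418, 0.3374, 0.1274]
tcp_rot: [3.136, 0.002, 3.066]
contact_force: [-1.0, 23.3, -7.6]
opening: 0.27
grasp_force: 60.0
```

```bash
python3 - <<'E'
from h import *
s=r.state();print(s['eef_pos'],s['tcp_rot'],s['opening'],s['grasp_force'],s['contact_force'],s['torque'])
E
```

```text
[0.4418063  0.33744123 0.12741705] [3.13564438e+00 2.20831797e-03 3.06609658e+00] 0.2704602554501686 59.99927043914795 [-0.96997769 23.31182477 -7.57898428] [3.61169888 0.46017052 0.08426439]
```

Request:
apply_moves(dp=[[0, 0.0025, 0], [0, 0, 0]], dr=[[0, 0, 0], [0, 0, 0]], hand=[255, 255])

```text
time_s: 23.85
eef_pos: [0.4419, 0.338, 0.1274]
tcp_rot: [3.14, 0.001, 3.067]
contact_force: [-1.0, 6.8, 1.6]
opening: 0.276
grasp_force: 60.0
```

Request:
apply_moves(dp=[[0, 0, 0], [0, 0, 0], [0, 0, 0], [0, 0, 0], [0, 0, 0]], dr=[[0, 0, 0.08], [0, 0, 0.1], [0, 0, 0.1], [0, 0, 0], [0, 0, 0]], hand=[255, 255, 255, 255, 255])

```text
time_s: 24.35
eef_pos: [0.442, 0.3381, 0.1274]
tcp_rot: [3.139, 0.0, 2.786]
contact_force: [-0.6, 8.3, 0.5]
opening: 0.273
grasp_force: 60.0
```

```bash
python3 - <<'E'
from h import *
s=r.state();print(s['eef_pos'],s['tcp_rot'],s['opening'],s['grasp_force'],s['contact_force'],s['torque'])
E
```

```text
[0.44195668 0.33813973 0.12737662] [3.13901332e+00 3.46222144e-04 2.78597759e+00] 0.27340555204343264 60.00323295593262 [-0.59633542  8.31245641  0.49180833] [ 1.37476179  0.18753607 -0.06348745]
```

Request:
apply_moves(dp=[[0, 0.001, 0], [0, 0, 0], [0, 0, 0], [0, 0, 0], [0, 0, 0]], dr=[[0, 0, 0.13], [0, 0, 0.13], [0, 0, 0.13], [0, 0, 0.13], [0, 0, 0.13]], hand=[255, 255, 255, 255, 255])

```text
time_s: 24.85
eef_pos: [0.4423, 0.3387, 0.1274]
tcp_rot: [3.14, -0.001, 2.131]
contact_force: [0.7, 6.1, 0.5]
opening: 0.274
grasp_force: 60.0
```

Request:
apply_moves(dp=[[0, 0, 0], [0, 0, 0], [0, 0, 0], [0, 0, 0], [0, 0, 0]], dr=[[0, 0, 0.13], [0, 0, 0.13], [0, 0, 0.13], [0, 0, 0.13], [0, 0, 0.13]], hand=[255, 255, 255, 255, 255])

```text
time_s: 25.35
eef_pos: [0.4428, 0.3388, 0.1274]
tcp_rot: [3.14, -0.002, 1.481]
contact_force: [3.6, 6.1, -1.2]
opening: 0.272
grasp_force: 60.0
```

Request:
apply_moves(dp=[[0, 0, 0], [0, 0, 0], [0, 0, 0], [0, 0, 0], [0, 0, 0]], dr=[[0, 0, 0.13], [0, 0, 0.13], [0, 0, 0.13], [0, 0, 0.13], [0, 0, 0.13]], hand=[255, 255, 255, 255, 255])

```text
time_s: 25.85
eef_pos: [0.4432, 0.3386, 0.1274]
tcp_rot: [3.141, -0.003, 0.832]
contact_force: [5.9, 2.6, -3.7]
opening: 0.278
grasp_force: 60.0
```

```bash
python3 - <<'E'
from h import *
s=r.state();print(s['time_s'],s['eef_pos'],s['tcp_rot'],s['q'],s['opening'],s['grasp_force'],s['contact_force'],s['torque'])
k=r.read_camera('wrist');save(k,'w6',(60,400,160,480),1.7)
E
```

```text
25.85 [0.44318144 0.33857977 0.12740845] [ 3.14052641 -0.00323323  0.83157222] [ 5.68979065e-01  6.01630308e-01  1.75892767e+00 -2.71368502e-04
  7.77635526e-01  1.30839794e+00] 0.2777875655458517 60.007925033569336 [ 5.94949001  2.55543594 -3.67173885] [ 0.48395612 -0.63836363  0.23724178]
```

View pics/w6.png

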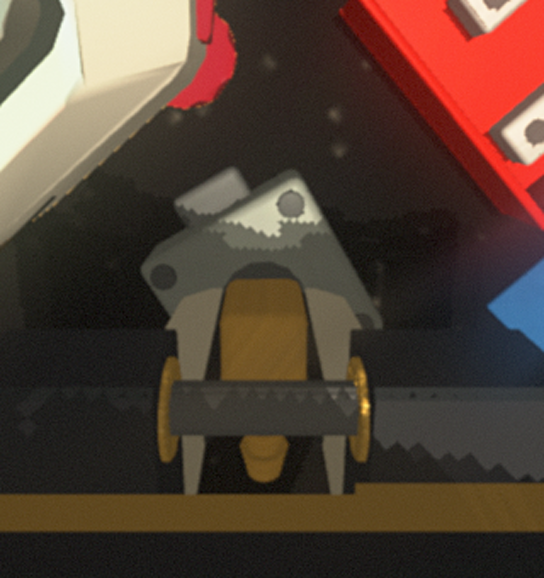

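The elbow is turning with the gripper; its body and barb stay square to the fingers at (263,330). I'll turn the remaining 1.05 rad or so.

Request:
apply_moves(dp=[[0, 0, 0], [0, 0, 0], [0, 0, 0], [0, 0, 0], [0, 0, 0]], dr=[[0, 0, 0.12], [0, 0, 0.12], [0, 0, 0.12], [0, 0, 0.12], [0, 0, 0.12]], hand=[255, 255, 255, 255, 255])

```text
time_s: 26.4
eef_pos: [0.4434, 0.3382, 0.1274]
tcp_rot: [-3.141, -0.003, 0.232]
contact_force: [7.3, 0.8, -2.0]
opening: 0.278
grasp_force: 60.0
```

Request:
apply_moves(dp=[[0, 0, 0], [0, 0, 0], [0, 0, 0], [0, 0, 0], [0, 0, 0]], dr=[[0, 0, 0.12], [0, 0, 0.12], [0, 0, 0.12], [0, 0, 0.08], [0, 0, 0]], hand=[255, 255, 255, 255, 255])

```text
time_s: 26.9
eef_pos: [0.4434, 0.3378, 0.1274]
tcp_rot: [-3.141, -0.003, -0.206]
contact_force: [8.9, -1.5, -1.9]
opening: 0.275
grasp_force: 60.0
```

Request:
apply_moves(dp=[[0, 0, 0], [0, 0, 0], [0, 0, 0], [0, 0, -0.04], [0, 0, -0.04]], dr=[[0, 0, 0], [0, 0, 0], [0, 0, 0], [0, 0, 0], [0, 0, 0]], hand=[130, 130, 130, 130, 130])

```text
time_s: 27.4
eef_pos: [0.4415, 0.3378, 0.2071]
tcp_rot: [3.14, 0.002, -0.203]
contact_force: [-0.1, -0.1, 0.6]
opening: 0.489
grasp_force: 0.0
```

Request:
apply_moves(dp=[[-0.01, 0, -0.04], [-0.03, 0, -0.01], [-0.03, 0, 0], [0, 0, 0], [0, 0, 0]], dr=[[0, 0, 0], [0, 0, 0], [0, 0, 0], [0, 0, 0], [0, 0, 0]], hand=[130, 130, 130, 130, 130])

```text
time_s: 27.9
eef_pos: [0.3734, 0.3524, 0.2571]
tcp_rot: [-3.142, -0.0, -0.202]
contact_force: [0.8, 0.2, -0.0]
opening: 0.487
grasp_force: 0.0
```

```bash
python3 - <<'E'
from h import *
s=r.state();print(s['time_s'],s['eef_pos'],s['tcp_rot'],s['opening'],s['contact_force'])
k=r.read_camera('wrist');save(k,'w7',(30,290,170,470),2)
k=r.read_camera('top');boxes(k,'elbow',.065);boxes(k,'sound_1',.03);boxes(k,'bent_bar',.02);boxes(k,'short_bar',.02)
k=r.read_camera('scene');boxes(k,'bent_bar',.02);boxes(k,'short_bar',.02)
E
```

```text
27.9 [0.37336777 0.35241827 0.25707017] [-3.14152225e+00 -1.64941836e-04 -2.02098734e-01] 0.4872563593318438 [ 0.78407875  0.18988646 -0.0429347 ]
elbow 0.55 px [244 219] c 442 324 mm size 88 82 ang -80 mean [440. 326.] col [204 196 159] n 924
elbow 0.48 px [250 214] c 426 337 mm size 60 31 ang 0 mean [434. 340.] col [226 202  85] n 208
sound_1 0.68 px [243 442] c 421 -216 mm size 75 20 ang -61 mean [ 421. -216.] col [243 205  23] n 233
sound_1 0.64 px [234 282] c 460 175 mm size 75 18 ang 2 mean [459. 175.] col [246 246 244] n 223
sound_1 0.6 px [236 302] c 458 123 mm size 72 15 ang -1 mean [460. 122.] col [249 250 247] n 189
sound_1 0.57 px [239 262] c 457 229 mm size 75 18 ang -1 mean [456. 229.] col [241 241 236] n 242
sound_1 0.56 px [185 279] c 587 180 mm size 163 163 ang -87 mean [586. 180.] col [ 98 195 249] n 3980
bent_bar 0.48 px [188 224] c 584 320 mm size 74 26 ang 16 mean [584. 321.] col [246 235 231] n 205
bent_bar 0.48 px [235 281] c 461 176 mm size 71 15 ang -1 mean [461. 176.] col [250 249 248] n 188
short_bar 0.45 px [186 210] c 590 363 mm size 50 18 ang 0 mean [590. 363.] col [235 229 224] n 153
bent_bar 0.54 px [290 369] c 596 327 mm size 78 28 ang 18 mean [595. 328.] col [244 220 209] n 249
short_bar 0.6 px [233 373] c 468 183 mm size 173 86 ang -89 mean [473. 198.] col [170 198 159] n 873
short_bar 0.48 px [304 380] c 600 371 mm size 56 23 ang -1 mean [600. 371.] col [235 203 192] n 209
```

View pics/w7.png

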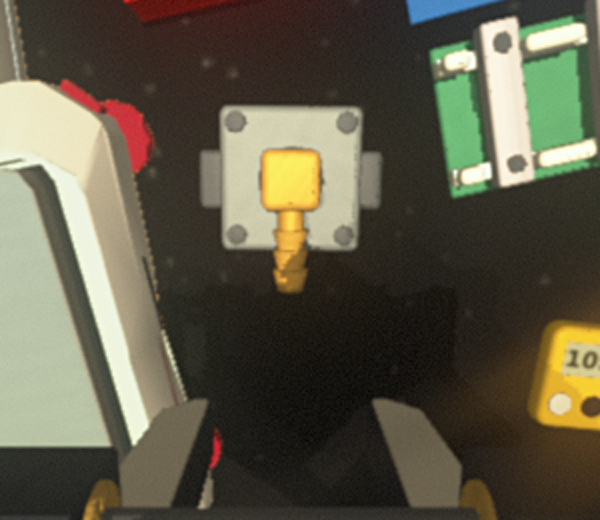

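The barb at (290,290) lies square over the block's mark-side edge centre (291,247) and hides the mark beneath it, so it is aligned to about 1°. The three sound bars are in their slots and both rejects are in the tray. Handing in.

```bash
python3 -c "
from plant import r
print(r.hand_in())"
```

```text
the job is handed in; nothing more can be done
None
```

I handed the job in after about 28 s of robot time: both misshapen bars are in the red tray, the three sound bars are in the rack slots, and the elbow's barb lines up with the white mark to about 1° by eye; hand-in returned no verdict.

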